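# Shut and clip the sample box

## Task

The frosted sample box with the white lid has been left open. With the fingers only, not the hand or arm, push its lid down until it is fully shut, and after that push the blue clip on its front up against the box until it is fully home, leaving both shut. Do not pick anything up, do not push the lid further back, leave the box standing where it is, and leave the jar, the cup and the other box alone.

Things in the scene. Friction and masses are not known exactly. Their poses are not given: they have to be found in the camera images.
- box: The open sample box: frosted clear plastic, 160 mm deep (x) by 220 mm wide (y) by 110 mm high without its lid, full of vials, about 2.4 kg, standing loose on the table. Origin: centre of its underside. Its own -x axis points out of the front (the clip's side, towards the robot give or take 20 degrees), +y to its left seen from the robot, +z up. The walls' tops are 110 mm above the origin; the vial caps inside stay below them.
- lid (a joint): Angle of the hinged lid in rad: 0 = fully shut (level), growing as it stands up; it starts between 0.7 and 1.25 and can go to 1.75. The stiff hinge keeps the lid where it is left; about 2 N near the free edge moves it.
- lid_hinge (a point): The lid's hinge line, at its middle: on the top rim of the box's far (+x) wall, 80 mm behind the box's origin and 110 mm above it. Turns with the lid: its x axis lies in the lid, pointing from the free edge to the hinge, and its z axis is normal to the lid's outer face. The lid is a white plate 10 mm thick and 226 mm wide, reaching 162 mm from the hinge line to its free edge.
- lid_push (a point): The point to push on the lid: on its outer face (upper face when shut), midway across, 140 mm from the hinge line and 22 mm from the free edge. Same axes as lid_hinge. When shut it is 60 mm in front of the box's origin and 120 mm above it.
- clip (a joint): Angle of the blue clip in rad: 0 = fully home (upright, flat on the box's front, its lip over the lid's edge); growing as it leans out towards the robot; it starts between 0.35 and 0.6 and can go to 1.2. It stays where it is left; about 2 N at the top moves it. Its top edge rises as it swings in: fingers that rise with it push easily, while a level push rubs on the edge and needs more force the further the clip leans.
- clip_hinge (a point): The clip's hinge line, at its middle: 86 mm in front of the box's origin and 72 mm above it. Turns with the clip: z points up along the clip to its top edge, -x out of its outer face. The clip is a blue plate 70 mm wide (y), 6 mm thick, 55 mm from hinge to top edge.
- clip_push (a point): The point to push on the clip: on its outer face (the side facing the robot), midway across, 45 mm from the hinge and 10 mm below the top edge. When home it is 92 mm in front of the box's origin and 117 mm above it. Same axes as clip_hinge.
- jar: Amber jar with white cap, 60 mm in diameter, 85 mm high, beside the box. Origin: centre of its underside. Leave alone.
- cup: Open steel cup, 66 mm across the rim, 75 mm high, beside the box. Origin: centre of its underside. Leave alone.
- stock_box: A second box of the same kind, already shut and clipped, 168 mm (x) by 228 mm (y) by 130 mm high, one solid piece, standing to one side. Origin: centre of its underside. Leave alone.

How it is judged (in metres and radians):
On the way, in this order (a step that is already met when the one before it is completed fails the run):
1. the lid is pushed fully shut while the clip is still open (value of joint lid below 0.05 rad and value of joint clip above 0.2 rad), for 0.2 s.
2. the clip is pushed fully home with the lid shut (value of joint lid below 0.05 rad and value of joint clip below 0.08 rad), for 0.2 s.
At the end, for the whole second after the job is handed in: The lid is shut (below 0.05 rad), the clip is home (below 0.08 rad), the box is upright and at rest within 30 mm of where it stood, and the jar, the cup and the other box stand upright within 20 mm of where they were (all of step 2 and distance of box from where it was at the start of the episode below 0.03 m and angle between box's own z axis and vertical below 0.03 rad and linear speed of box below 0.01 m/s and distance of each of jar, cup, stock_box from where it was at the start of the episode below 0.02 m and angle between each of jar, cup, stock_box's own z axis and vertical below 0.1 rad); the robot touches nothing.
It fails at once if the box is lifted or tipped (height (world z) of box above 0.015 m or angle between box's own z axis and vertical above 0.12 rad).
It fails at once if the hand or arm, not the fingers, presses on the box (contact force between the arm and box above 3 N).
It fails at once if the box is shoved more than 40 mm (distance of box from where it was at the start of the episode above 0.04 m).
It fails at once if the lid is pushed further back (beyond 1.5 rad) (value of joint lid above 1.5 rad).
It fails at once if the jar, the cup or the other box is lifted, knocked over or moved more than 30 mm (distance of any of jar, cup, stock_box from where it was at the start of the episode above 0.03 m or height (world z) of any of jar, cup, stock_box above 0.015 m or angle between any of jar, cup, stock_box's own z axis and vertical above 0.4 rad).
It also fails if it takes over 48 s, if anything falls off the work surface, if the arm or the gripper's body presses on something with over 40 N, if the wrist force passes 120 N, or if a joint passes its speed limit or range.

## Robot

A 6-joint arm with a two-finger parallel gripper is mounted at the origin on the work surface. World frame = base frame: x ahead of the robot, y to its left, z up, the work surface at z = 0. Lengths are in m, angles in degrees, forces in N, time in s.
With the tool pointing down it reaches from about 0.35 to 0.875 m from the base axis. Payload 4.2 kg.
Tool frame: the origin (TCP) lies on the mounting face of the last link; the fingertips stand 182 mm ahead of it and the grasp point (between the pads) lies 164 mm ahead of it; z points along the fingers, y is the direction in which the jaws open and shut (so a half turn about z gives the same grasp; the last joint's range is limited). The gripper opens to 87 mm and grips with 3 to 60 N. Pads are 19 mm wide; open, the fingers measure 117 mm over their backs; the gripper's body (75 mm by 190 mm) begins 51 mm behind the grasp point.
Start: joints at [81.108, 22.042, 0.453, 0, -68.411, -14.817], TCP at [0.251, 0.572, 0.405] pointing down, gripper open.
Joint ranges: [-179.83, 179.83], [-69.29, 118.12], [-61.27, 80.66], [-181.25, 117.63], [-171.15, -9.14], [-177.46, 177.46]. Speed limits (degrees/s): [159.86, 159.86, 180, 180, 180, 180].

## Interface

Orientations are given as a 3x3 rotation matrix whose columns are the frame's x, y, z axes.
In Python, from station import env, cams, finish_job gives the robot as it stands.
- The arm moves only by the tool move_arm, never from a script. Its arguments are lists of equal length, an entry for each row: "claw": the gripper's target within -1 to 1 (shut at 1, half-way at 0, fully open at -1); "translation": the shift along the tool's x, y, z in units of 30 mm (1.0 is 30 mm), a list of three; "delta_rot": the turn, a rotation vector about the tool's x, y, z in units of 4 degrees (1.0 is 4 degrees), a list of three. A call has 1 to 5 rows; each row shifts and turns the commanded pose from where the row before left it, along the tool's axes as they then stand; what a row does not reach is not made up. A row lasts 1/12 s, in which the tool goes at most 41.7 mm and 7.16 degrees, less where a joint would pass 70% of its speed; a pose out of reach is approached as far as the arm can. A call with a number of a shift or a turn outside -1 to 1 is refused whole. A call with a gripper value outside its range is refused whole. The fingers move at their own pace and stop on an object; the grip force is fixed at half the most. Time passes only in rows, so rows that do not move let the fingers close. It gives the time, the measured TCP pose, the force and the opening at its end, in the units of the state.
- env.state(): the state, without advancing time (a new reading comes with each control period).
- cams.read_camera(name): name is "side" or "top"; returns a dict with "color" (420x560x3 uint8, red, green, blue), "mtx" (3x3 intrinsics, pixels), "R" (3x3) and "t" (3): a world point X has camera coordinates R X + t. Camera axes: x right, y down, z forward; pixel columns grow to the right and rows downward; lengths in m; the calibration is good to about 2 mm. A picture is of the moment at which its call begins. There is no depth.
- finish_job(): hands the job in, once; it reports no verdict.
The state is a dict: "clock": time; "qpos": joint angles; "dq": joint speeds; "joint_torque": joint torques, N m; "eef_pos": TCP position; "orientation": TCP orientation; "force": force on the tool from outside, world axes, zero at the start; "ft_torque": the same for the moment, N m; "opening": finger opening in m.
Only numpy, scipy, OpenCV 4.12 (cv2) and the standard library are available. Lean on these libraries where they do the work, as an engineer would, in place of code of your own. Each camera call takes 0.05 s, during which the arm holds its last target.

## Working session

There is one attempt and no reset: what is moved stays moved. The work goes in short steps, Python scripts to look and compute and a tool call to move; the robot and the scene stay as the last step left them, time stands still between calls to the robot, and variables do not carry over. Pictures are saved under pics/ and viewed, and the job is handed in when it is done.

Besides the shell and the picture viewer there is one more tool, called after "Emit:" as name(argument=value, ...) on one line, values as JSON. move_arm: Moves the arm, as the interface text tells. Shifts and turns lie within -1 to 1; 1 stands for 30 mm of shift or 4 degrees of turn. Its arguments: {"type":"object","properties":{"claw":{"type":"array","items":{"type":"number"}},"translation":{"type":"array","items":{"type":"array","items":{"type":"number","minimum":-1,"maximum":1}}},"delta_rot":{"type":"array","items":{"type":"array","items":{"type":"number","minimum":-1,"maximum":1}}}},"required":["claw","translation","delta_rot"]}

```bash
mkdir -p pics; ls; python3 - <<'E'
from station import env,cams
import cv2
print(env.state())
for n in("side","top"):
    r=cams.read_camera(n); cv2.imwrite(f"pics/{n}0.png",r["color"][:,:,::-1]); print(n,r["mtx"].tolist(),r["R"].tolist(),r["t"].tolist())
E
```

```text
pics
{'clock': 0.0, 'qpos': array([ 8.11086655e+01,  2.20899464e+01,  3.79675859e-01, -2.83370550e-02,
       -6.84086196e+01, -1.48160133e+01]), 'dq': array([-0.06359616, -0.01464308, -0.02883687,  0.1227872 , -0.09600037,
       -0.00453764]), 'joint_torque': array([-8.06036496e-04, -3.90667248e+01,  1.87400669e+01,  4.21980143e+00,
        1.09922592e-02, -1.93277233e-04]), 'eef_pos': array([0.25118276, 0.57208184, 0.40366873]), 'orientation': array([[ 9.15537691e-01, -4.02231446e-01, -7.75056167e-04],
       [-4.02232183e-01, -9.15535556e-01, -1.97896686e-03],
       [ 8.64112226e-05,  2.12357128e-03, -9.99997741e-01]]), 'force': array([-0.00449529, -0.41649257,  0.44142989]), 'ft_torque': array([-0.00320078,  0.00688503, -0.01365467]), 'opening': 0.08727322786770098}
side [[513.0925459992854, 0.0, 272.5137409205919], [0.0, 513.0925459992854, 212.3438425034379], [0.0, 0.0, 1.0]] [[0.7930424638355071, -0.6090268861467278, 0.013034665478221123], [-0.33430210920882747, -0.4529986929783295, -0.8264588821825648], [0.5092403659689967, 0.6510594720225993, -0.5628461721975343]] [-0.40684927643443036, 0.37166875161124313, 0.8096144729852829]
top [[436.0951000317521, 0.0, 283.57666331943074], [0.0, 436.0951000317521, 206.1208882728329], [0.0, 0.0, 1.0]] [[-0.0014760478119291269, -0.9998884969618667, -0.014859842737926541], [-0.9956362113543743, 0.0028559890689473077, -0.09327581662116752], [0.09330785563265569, 0.014657317959881436, -0.995529410468349]] [0.1611133339202582, 0.6461388308592089, 1.195746304599949]
```

View pics/side0.png

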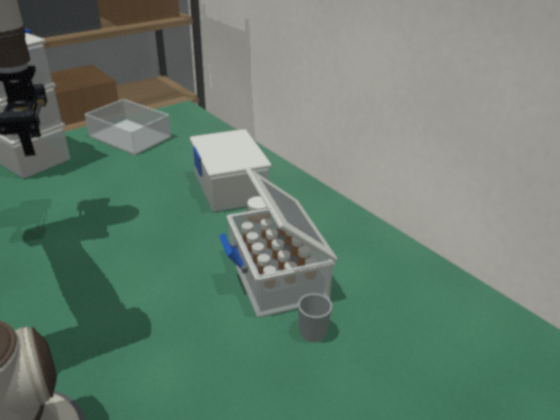

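View pics/top0.png

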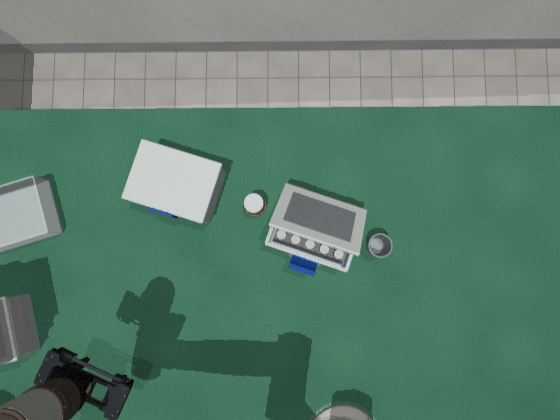

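The side view shows the open box at about (280,255), its blue clip at (232,250) and the cup at (315,317). The top view shows the lid at (320,217), the clip at (304,265), the jar at (254,204) and the cup at (380,245). I'll enlarge both to read the corners.

```bash
python3 - <<'E'
import cv2
a=cv2.imread("pics/top0.png")[170:290,235:405]; cv2.imwrite("pics/topc.png",cv2.resize(a,None,fx=4.7,fy=4.7,interpolation=cv2.INTER_CUBIC))
a=cv2.imread("pics/side0.png")[165:345,200:350]; cv2.imwrite("pics/sidec.png",cv2.resize(a,None,fx=3.3,fy=3.3,interpolation=cv2.INTER_CUBIC))
E
```

```text
(no output)
```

View pics/topc.png

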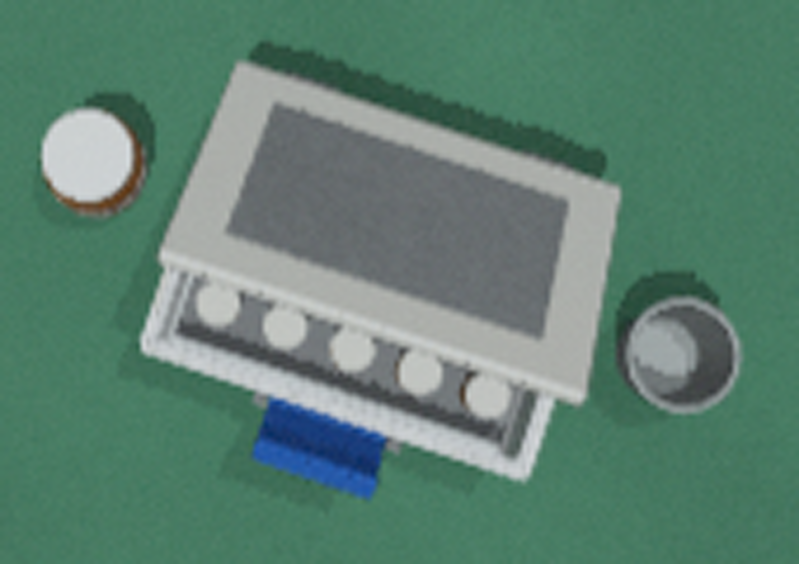

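View pics/sidec.png

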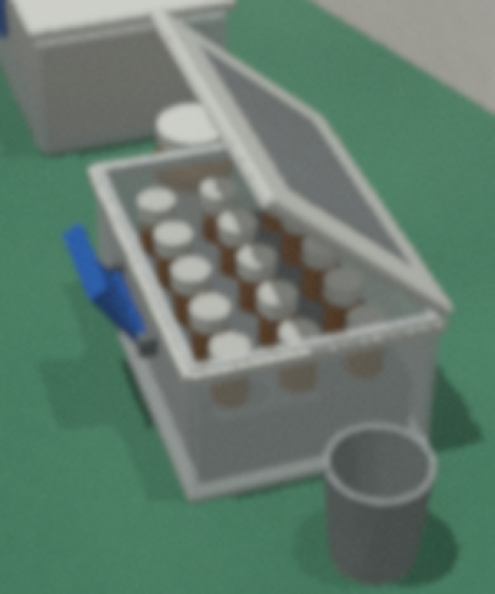

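```bash
cat > fit.py <<'E'
import numpy as np
from scipy.optimize import least_squares
K={"side":np.array([[513.0925,0,272.5137],[0,513.0925,212.3438],[0,0,1]]),"top":np.array([[436.0951,0,283.5767],[0,436.0951,206.1209],[0,0,1]])}
R={"side":np.array([[0.7930424638355071,-0.6090268861467278,0.013034665478221123],[-0.33430210920882747,-0.4529986929783295,-0.8264588821825648],[0.5092403659689967,0.6510594720225993,-0.5628461721975343]]),"top":np.array([[-0.0014760478119291269,-0.9998884969618667,-0.014859842737926541],[-0.9956362113543743,0.0028559890689473077,-0.09327581662116752],[0.09330785563265569,0.014657317959881436,-0.995529410468349]])}
T={"side":np.array([-0.40684927643443036,0.37166875161124313,0.8096144729852829]),"top":np.array([0.1611133339202582,0.6461388308592089,1.195746304599949])}
def proj(n,X):
    p=K[n]@(R[n]@X+T[n]); return p[:2]/p[2]
def world(p,b):
    c,s=np.cos(p[2]),np.sin(p[2]); return np.array([p[0]+c*b[0]-s*b[1],p[1]+s*b[0]+c*b[1],b[2]])
def lid(p,a,y,h):   # a from hinge, h above hinge plane
    t=p[3]; return world(p,[.08-a*np.cos(t)+h*np.sin(t),y,.11+a*np.sin(t)+h*np.cos(t)])
def clip(p,x,y,z):
    t=p[4]; return world(p,[-.086+x*np.cos(t)-z*np.sin(t),y,.072+x*np.sin(t)*-1*-1+z*np.cos(t)])
E
cat > f0.py <<'E'
from fit import *
tc=lambda u,v:((u+.5)/4.7-.5+235,(v+.5)/4.7-.5+170)
sc=lambda u,v:((u+.5)/3.3-.5+200,(v+.5)/3.3-.5+165)
B=lambda x,y,z:(lambda p:world(p,[x,y,z]))
obs=[("top",tc(145,350),B(-.08,.11,.11)),("top",tc(528,478),B(-.08,-.11,.11)),
("side",sc(92,168),B(-.08,.11,.11)),("side",sc(190,375),B(-.08,-.11,.11)),("side",sc(192,495),B(-.08,-.11,0)),
("top",tc(163,262),lambda p:lid(p,.162,.113,0)),("top",tc(583,402),lambda p:lid(p,.162,-.113,0)),
("top",tc(240,62),lambda p:lid(p,0,.113,.01)),("top",tc(620,188),lambda p:lid(p,0,-.113,.01)),
("side",sc(153,12),lambda p:lid(p,.162,.113,0)),("side",sc(268,203),lambda p:lid(p,.162,-.113,0)),
("top",tc(253,458),lambda p:clip(p,-.006,.035,.055)),("top",tc(372,498),lambda p:clip(p,-.006,-.035,.055)),
("side",sc(66,232),lambda p:clip(p,-.006,.035,.055))]
f=lambda p:np.concatenate([proj(n,g(p))-np.array(o) for n,o,g in obs])
r=least_squares(f,[.5,.05,-.3,.9,.45],loss="soft_l1")
print(r.x, np.round(f(r.x).reshape(-1,2),1).tolist())
p=r.x
print("lidpush",lid(p,.14,0,.01),"free",lid(p,.162,0,.01),"clippush",clip(p,-.006,0,.045),"cliptop",clip(p,-.006,0,.055))
E
python3 f0.py
```

```text
[ 0.58182728  0.07495709 -0.32308101  0.77649323  0.50766263] [[0.5, -0.5], [-0.6, -0.8], [0.1, -0.0], [-0.1, -0.8], [-0.5, 3.5], [-1.1, -0.4], [1.0, 0.2], [-0.6, -0.1], [0.8, 0.1], [-0.7, -0.4], [-0.1, 0.0], [0.2, -0.3], [0.7, -0.1], [-0.4, 0.2]]
lidpush [0.56962815 0.07904151 0.21524325] free [0.55474588 0.08402428 0.23066045] clippush [0.47456047 0.11087134 0.10840793] cliptop [0.46995063 0.11241477 0.11714676]
```

Emit:
move_arm(claw=[1, 1, 1], translation=[[0, 0, -1], [0, 0, -1], [0, 0, 0]], delta_rot=[[0, 0, -0.65], [0, 0, -0.65], [0, 0, 0]])

```text
clock: 0.35
eef_pos: [0.2518, 0.5728, 0.4712]
orientation: [[0.949, -0.315, 0.005], [-0.315, -0.949, 0.01], [0.001, -0.011, -1.0]]
force: [0.5, 0.1, 1.8]
opening: 0.0741
```

```bash
cat > rel.py <<'E'
from fit import *
from station import env
P=np.array([.5818,.07496,-.3231,.7765,.5077])
s=env.state(); O=s["orientation"]; t=s["eef_pos"]
tip=t+O@[0,0,.182]
c,sn=np.cos(P[2]),np.sin(P[2]); Rb=np.array([[c,-sn,0],[sn,c,0],[0,0,1]])
b=Rb.T@(tip-[P[0],P[1],0])
print("t",s["clock"],"tip",tip.round(4),"box frame",b.round(4),"O in box\n",(Rb.T@O).round(3),"F box",(Rb.T@s["force"]).round(2),s["opening"],s["qpos"].round(1))
E
python3 rel.py
```

```text
t 0.35 tip [0.2526 0.5747 0.2892] box frame [-0.4708  0.3693  0.2892] O in box
 [[ 1.     0.002  0.001]
 [ 0.002 -1.     0.011]
 [ 0.001 -0.011 -1.   ]] F box [0.44 0.25 1.81] 0.07405934794504046 [ 81.1  20.    6.7   0.2 -76.1  -9.5]
```

Emit:
move_arm(claw=[1, 1, 1, 1, 1], translation=[[0.5, 0.4, 0], [0.9, 0.72, 0], [0.9, 0.72, 0], [0.9, 0.72, 0], [0.9, 0.72, 0]], delta_rot=[[0, 0, 0], [0, 0, 0], [0, 0, 0], [0, 0, 0], [0, 0, 0]])

```text
clock: 0.77
eef_pos: [0.3371, 0.4385, 0.4642]
orientation: [[0.948, -0.317, -0.0], [-0.317, -0.948, -0.001], [-0.0, 0.001, -1.0]]
force: [0.4, 0.1, 0.0]
opening: 0.0415
```

Emit:
move_arm(claw=[1, 1, 1, 1, 1], translation=[[0.9, 0.72, 0], [0.9, 0.72, 0], [0.9, 0.72, 0], [0.9, 0.72, 0], [0.9, 0.72, 0]], delta_rot=[[0, 0, 0], [0, 0, 0], [0, 0, 0], [0, 0, 0], [0, 0, 0]])

```text
clock: 1.18
eef_pos: [0.4308, 0.293, 0.4645]
orientation: [[0.948, -0.317, -0.0], [-0.317, -0.948, -0.0], [-0.0, 0.0, -1.0]]
force: [0.4, 0.1, -0.7]
opening: 0.0083
```

```bash
python3 rel.py
```

```text
t 1.1833 tip [0.4308 0.2929 0.2825] box frame [-0.2124  0.1588  0.2825] O in box
 [[ 1.  0. -0.]
 [ 0. -1. -0.]
 [-0.  0. -1.]] F box [ 0.33  0.17 -0.7 ] 0.008348765348343935 [ 52.1   9.6  -8.2  -0.  -72.2  19.4]
```

Emit:
move_arm(claw=[1, 1, 1, 1, 1], translation=[[0.85, 0.66, 0], [0.85, 0.66, 0], [0.85, 0.66, 0], [0.85, 0.66, 0], [0.85, 0.66, 0]], delta_rot=[[0, 0, 0], [0, 0, 0], [0, 0, 0], [0, 0, 0], [0, 0, 0]])

```text
clock: 1.6
eef_pos: [0.5204, 0.1587, 0.4644]
orientation: [[0.948, -0.318, -0.0], [-0.318, -0.948, 0.0], [-0.0, 0.0, -1.0]]
force: [0.8, 0.4, 1.3]
opening: 0.0001
```

Emit:
move_arm(claw=[1, 1, 1, 1, 1], translation=[[0.85, 0.66, 0], [0.85, 0.66, 0.4], [0.85, 0.66, 0.6], [0, 0, 0], [0, 0, 0]], delta_rot=[[0, 0, 0], [0, 0, 0], [0, 0, 0], [0, 0, 0], [0, 0, 0]])

```text
clock: 2.02
eef_pos: [0.574, 0.0782, 0.4327]
orientation: [[0.947, -0.321, -0.004], [-0.321, -0.947, -0.001], [-0.003, 0.002, -1.0]]
force: [-1.2, 0.1, -0.2]
opening: 0.0007
```

```bash
python3 rel.py; python3 - <<'E'
from station import cams
import cv2
a=cams.read_camera("side")["color"][:,:,::-1][90:345,130:390]; cv2.imwrite("pics/s1.png",cv2.resize(a,None,fx=2.3,fy=2.3))
E
```

```text
t 2.0167 tip [0.5733 0.078  0.2507] box frame [-9.000e-03  1.000e-04  2.507e-01] O in box
 [[ 1.    -0.003 -0.003]
 [-0.003 -1.    -0.002]
 [-0.003  0.002 -1.   ]] F box [-1.18 -0.25 -0.24] 0.0007036817099872717 [ 23.8  16.6  -3.5  -0.  -70.1  47.5]
```

View pics/s1.png

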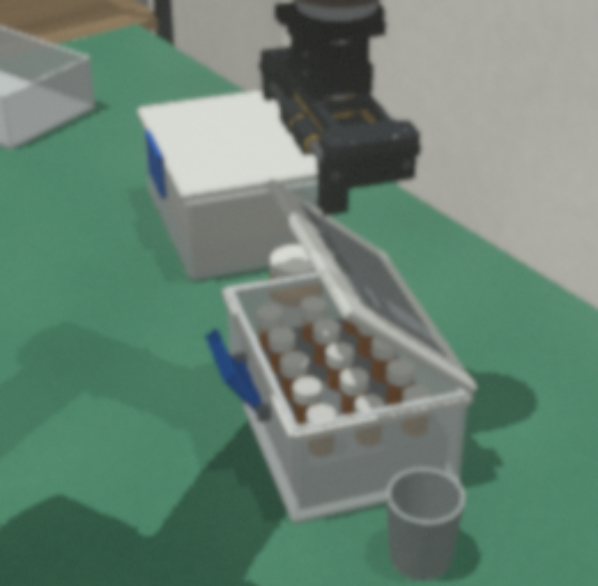

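The side view shows the closed fingertips at crop (333,205), directly over the lid near its free edge. That matches the computed tip position. Next I push down along the lid's arc.

Emit:
move_arm(claw=[1, 1, 1, 1], translation=[[0, 0, 0.4], [-0.05, 0, 0.4], [-0.15, 0, 0.2], [-0.3, 0, 0.3]], delta_rot=[[0, 0, 0], [0, 0, 0], [0, 0, 0], [0, 0, 0]])

```text
clock: 2.4
eef_pos: [0.5594, 0.0854, 0.3967]
orientation: [[0.949, -0.316, 0.003], [-0.316, -0.949, 0.0], [0.003, -0.001, -1.0]]
force: [2.8, -0.0, 0.3]
opening: 0.0006
```

```bash
python3 rel.py
```

```text
t 2.4 tip [0.56   0.0854 0.2147] box frame [-0.024   0.003   0.2147] O in box
 [[ 1.     0.002  0.003]
 [ 0.002 -1.     0.001]
 [ 0.003 -0.001 -1.   ]] F box [2.63 0.86 0.29] 0.0006012944322595646 [ 25.1  16.6  -8.8   0.1 -64.4  46.4]
```

Emit:
move_arm(claw=[1, 1, 1, 1, 1], translation=[[-0.25, 0, 0.35], [-0.2, 0, 0.35], [-0.2, 0, 0.4], [-0.15, 0, 0.4], [-0.1, 0, 0.3]], delta_rot=[[0, 0, 0], [0, 0, 0], [0, 0, 0], [0, 0, 0], [0, 0, 0]])

```text
clock: 2.82
eef_pos: [0.5328, 0.0941, 0.3421]
orientation: [[0.949, -0.316, 0.001], [-0.316, -0.949, 0.001], [0.001, -0.001, -1.0]]
force: [-0.9, 0.5, 0.2]
opening: 0.0004
```

```bash
python3 rel.py; python3 - <<'E'
from station import cams
import cv2
a=cams.read_camera("side")["color"][:,:,::-1][90:345,130:390]; cv2.imwrite("pics/s2.png",cv2.resize(a,None,fx=2.3,fy=2.3))
E
```

```text
t 2.8167 tip [0.5331 0.0942 0.1601] box frame [-0.0523  0.0028  0.1601] O in box
 [[ 1.     0.002  0.001]
 [ 0.002 -1.     0.001]
 [ 0.001 -0.001 -1.   ]] F box [-0.97  0.22  0.24] 0.00043833288953825105 [ 27.2  17.1 -16.6  -0.  -56.2  44.4]
```

View pics/s2.png

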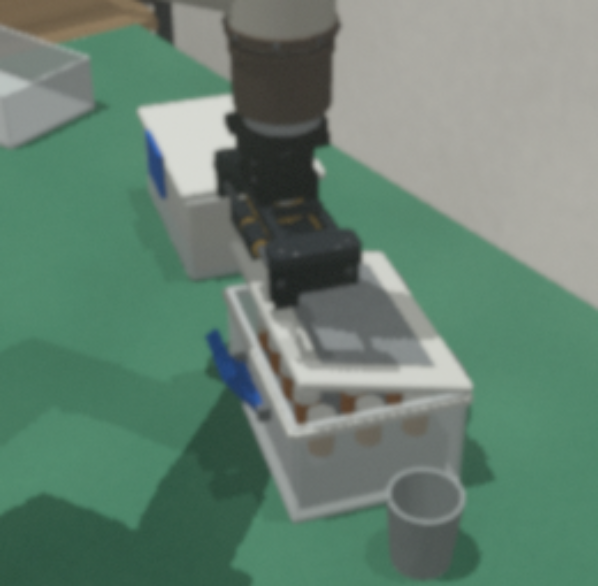

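The lid's right-front corner is now near crop (300,385), and the lid is following the fingers down. The box hasn't moved. I'll push on to shut.

Emit:
move_arm(claw=[1, 1, 1, 1, 1], translation=[[-0.1, 0, 0.35], [-0.1, 0, 0.35], [-0.05, 0, 0.35], [0, 0, 0.3], [0, 0, 0.1]], delta_rot=[[0, 0, 0], [0, 0, 0], [0, 0, 0], [0, 0, 0], [0, 0, 0]])

```text
clock: 3.28
eef_pos: [0.5268, 0.0963, 0.302]
orientation: [[0.949, -0.315, 0.001], [-0.315, -0.949, -0.001], [0.001, 0.001, -1.0]]
force: [-14.5, 2.5, 36.3]
opening: 0.0004
```

```bash
python3 rel.py
```

```text
t 3.2833 tip [0.5269 0.0962 0.12  ] box frame [-0.0588  0.0027  0.12  ] O in box
 [[ 1.     0.003  0.001]
 [ 0.003 -1.    -0.001]
 [ 0.001  0.001 -1.   ]] F box [-14.57  -2.19  36.25] 0.0004256358575428759 [ 27.7  19.1 -20.3   0.1 -50.5  43.8]
```

The tip stands at exactly 0.120 m with 36 N, so the lid is down on the rim. I'll ease off, hold, then lift clear.

Emit:
move_arm(claw=[1, 1, 1, 1, 1], translation=[[0, 0, -0.05], [0, 0, 0], [0, 0, 0], [0, 0, 0], [0, 0, -0.6]], delta_rot=[[0, 0, 0], [0, 0, 0], [0, 0, 0], [0, 0, 0], [0, 0, 0]])

```text
clock: 3.7
eef_pos: [0.5258, 0.0956, 0.3165]
orientation: [[0.948, -0.317, -0.004], [-0.317, -0.948, -0.001], [-0.004, 0.003, -1.0]]
force: [0.5, -0.7, -0.9]
opening: 0.0005
```

Emit:
move_arm(claw=[1, 1, 1, 1, 1], translation=[[0, 0, -0.8], [-0.7, 0, -0.4], [-1, 0, 0], [-1, 0, 0], [-0.3, 0, 0]], delta_rot=[[0, 0, 0], [0, 0, 0], [0, 0, 0], [0, 0, 0], [0, 0, 0]])

```text
clock: 4.12
eef_pos: [0.4385, 0.124, 0.3541]
orientation: [[0.949, -0.316, -0.001], [-0.316, -0.949, 0.001], [-0.001, -0.0, -1.0]]
force: [-1.0, -0.2, -0.8]
opening: 0.0008
```

```bash
python3 rel.py; python3 - <<'E'
from station import cams
import cv2
a=cams.read_camera("side")["color"][:,:,::-1][165:345,200:350]; cv2.imwrite("pics/s3.png",cv2.resize(a,None,fx=3.3,fy=3.3,interpolation=2))
a=cams.read_camera("top")["color"][:,:,::-1][170:290,235:405]; cv2.imwrite("pics/t3.png",cv2.resize(a,None,fx=4.7,fy=4.7,interpolation=2))
E
```

```text
t 4.1167 tip [0.4383 0.1241 0.1721] box frame [-0.1517  0.0011  0.1721] O in box
 [[ 1.     0.001 -0.001]
 [ 0.001 -1.     0.   ]
 [-0.001 -0.    -1.   ]] F box [-0.87 -0.54 -0.79] 0.0007801525482189131 [ 36.3   8.2 -26.6  -0.1 -55.2  35.3]
```

View pics/s3.png

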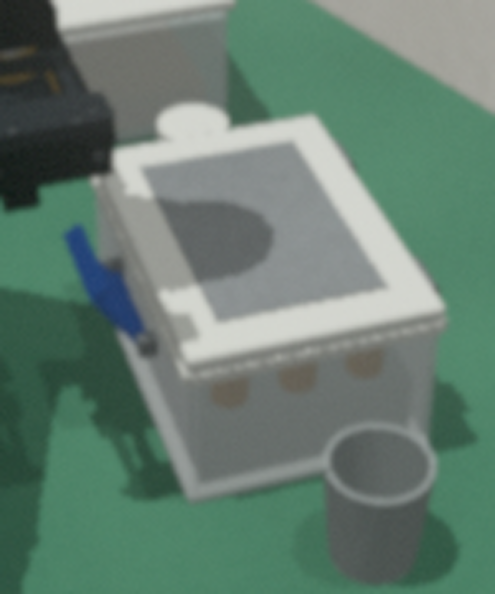

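View pics/t3.png

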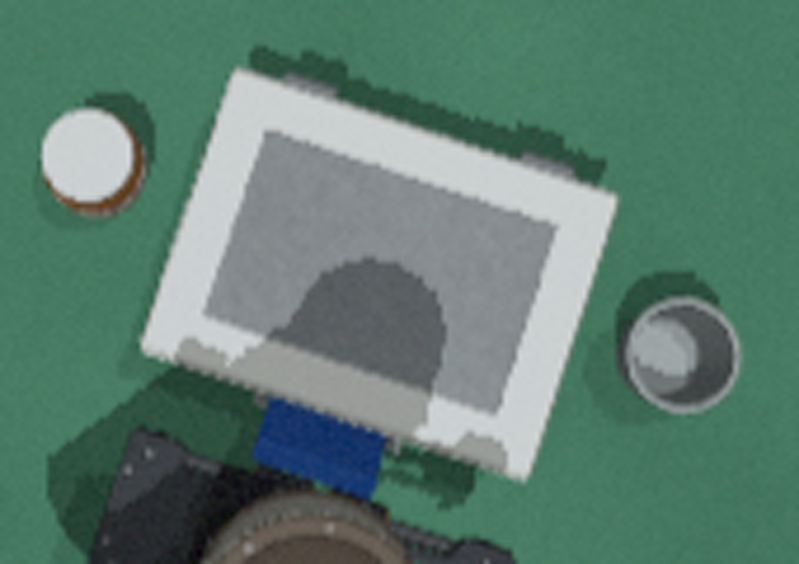

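The lid now lies flat and level all round. The box front edge is still at top-crop (145,350) to (525,480), and the clip still leans out at (315,445). Next I lower the fingers in front of the clip.

Emit:
move_arm(claw=[1, 1, 1, 1, 1], translation=[[0, 0.05, 0.7], [0, 0, 0.9], [0, 0, 0.8], [0, 0, 0], [0.4, 0, 0]], delta_rot=[[0, 0, 0], [0, 0, 0], [0, 0, 0], [0, 0, 0], [0, 0, 0]])

```text
clock: 4.63
eef_pos: [0.4521, 0.1186, 0.281]
orientation: [[0.949, -0.316, -0.003], [-0.316, -0.949, -0.002], [-0.002, 0.003, -1.0]]
force: [0.2, 0.5, 0.8]
opening: 0.0004
```

```bash
python3 rel.py; python3 - <<'E'
from station import cams
import cv2
a=cams.read_camera("side")["color"][:,:,::-1][165:345,180:350]; cv2.imwrite("pics/s4.png",cv2.resize(a,None,fx=3.3,fy=3.3,interpolation=2))
E
```

```text
t 4.6333 tip [0.4515 0.1182 0.099 ] box frame [-0.1373 -0.0004  0.099 ] O in box
 [[ 1.     0.001 -0.002]
 [ 0.001 -1.    -0.003]
 [-0.002  0.003 -1.   ]] F box [0.   0.55 0.79] 0.00040673354364806596 [ 34.7  14.8 -30.8   0.  -44.6  36.9]
```

View pics/s4.png

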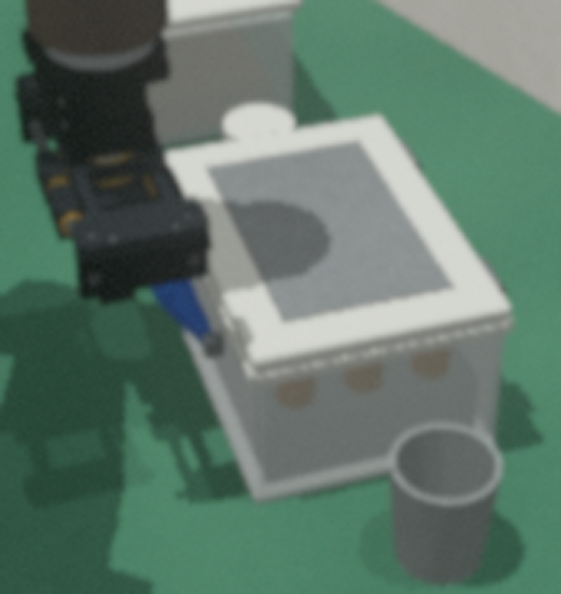

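The fingers are just in front of the clip, seen at crop (180,300), with no contact yet. I push in, rising as the clip swings.

Emit:
move_arm(claw=[1, 1, 1, 1, 1], translation=[[0.25, 0, 0], [0.2, 0, -0.08], [0.2, 0, -0.1], [0.2, 0, -0.08], [0.15, 0, -0.05]], delta_rot=[[0, 0, 0], [0, 0, 0], [0, 0, 0], [0, 0, 0], [0, 0, 0]])

```text
clock: 5.1
eef_pos: [0.4814, 0.1089, 0.2917]
orientation: [[0.948, -0.318, 0.001], [-0.318, -0.948, 0.001], [0.001, -0.001, -1.0]]
force: [-1.4, 2.2, -1.5]
opening: 0.0008
```

```bash
python3 rel.py
```

```text
t 5.1 tip [0.4816 0.109  0.1097] box frame [-0.1059  0.0005  0.1097] O in box
 [[ 1.    -0.     0.001]
 [-0.    -1.     0.001]
 [ 0.001 -0.001 -1.   ]] F box [-2.05  1.65 -1.49] 0.0008198274828845086 [ 31.6  16.2 -26.7  -0.  -47.   39.8]
```

Emit:
move_arm(claw=[1, 1, 1], translation=[[0.08, 0, -0.02], [0.06, 0, 0], [0, 0, 0]], delta_rot=[[0, 0, 0], [0, 0, 0], [0, 0, 0]])

```text
clock: 5.35
eef_pos: [0.4851, 0.1077, 0.2919]
orientation: [[0.948, -0.317, 0.001], [-0.317, -0.948, 0.0], [0.001, -0.0, -1.0]]
force: [0.6, 0.1, 0.8]
opening: 0.0006
```

```bash
python3 rel.py; python3 - <<'E'
from station import cams
import cv2
a=cams.read_camera("side")["color"][:,:,::-1][165:345,180:350]; cv2.imwrite("pics/s5.png",cv2.resize(a,None,fx=3.3,fy=3.3,interpolation=2))
E
```

```text
t 5.35 tip [0.4853 0.1078 0.1099] box frame [-0.1019  0.0005  0.1099] O in box
 [[ 1.     0.     0.001]
 [ 0.    -1.     0.   ]
 [ 0.001 -0.    -1.   ]] F box [0.55 0.25 0.82] 0.0005698415889300333 [ 31.3  16.5 -26.2   0.  -47.2  40.2]
```

View pics/s5.png

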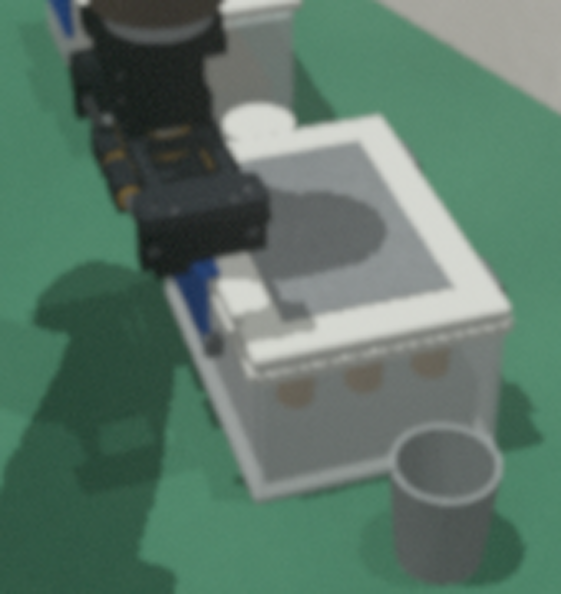

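The clip is nearly upright at crop (200,290), and no stop force shows yet. I'll go on in small steps until it stops.

Emit:
move_arm(claw=[1, 1, 1], translation=[[0.08, 0, -0.01], [0.07, 0, 0], [0, 0, 0]], delta_rot=[[0, 0, 0], [0, 0, 0], [0, 0, 0]])

```text
clock: 5.65
eef_pos: [0.4871, 0.1071, 0.2918]
orientation: [[0.948, -0.318, -0.006], [-0.318, -0.948, 0.001], [-0.006, 0.001, -1.0]]
force: [-11.3, 7.9, 6.8]
opening: 0.0004
```

```bash
python3 rel.py
```

```text
t 5.65 tip [0.4861 0.1072 0.1099] box frame [-0.101   0.0002  0.1099] O in box
 [[ 1.    -0.001 -0.006]
 [-0.001 -1.    -0.001]
 [-0.006  0.001 -1.   ]] F box [-13.23   3.91   6.78] 0.00044710606801354294 [ 31.   16.7 -25.8  -0.3 -47.8  40.6]
```

It stopped at -0.101 m (expected -0.1015) with 13 N, which fits the clip being home. I hold briefly, then withdraw.

Emit:
move_arm(claw=[1, 1, 1, 1, 1], translation=[[0, 0, 0], [0, 0, 0], [0, 0, 0], [-0.5, 0, 0], [-1, 0, 0]], delta_rot=[[0, 0, 0], [0, 0, 0], [0, 0, 0], [0, 0, 0], [0, 0, 0]])

```text
clock: 6.07
eef_pos: [0.4477, 0.1213, 0.2922]
orientation: [[0.948, -0.318, 0.003], [-0.318, -0.948, 0.001], [0.003, -0.002, -1.0]]
force: [0.3, 1.2, 0.6]
opening: 0.0004
```

Emit:
move_arm(claw=[1, 1, 1, 1, 1], translation=[[-0.8, 0, -0.6], [-0.7, 0, -1], [0, -0.8, -0.8], [0, -1, 0], [0, -0.8, 0]], delta_rot=[[0, 0, 0], [0, 0, 0], [0, 0, 0], [0, 0, 0], [0, 0, 0]])

```text
clock: 6.48
eef_pos: [0.4287, 0.2105, 0.3667]
orientation: [[0.949, -0.316, 0.006], [-0.316, -0.949, 0.004], [0.004, -0.006, -1.0]]
force: [0.3, 0.1, -0.5]
opening: 0.0005
```

```bash
python3 rel.py; python3 - <<'E'
from station import cams
import cv2
a=cams.read_camera("side")["color"][:,:,::-1][165:345,180:350]; cv2.imwrite("pics/s6.png",cv2.resize(a,None,fx=3.3,fy=3.3,interpolation=2))
a=cams.read_camera("top")["color"][:,:,::-1][170:290,235:405]; cv2.imwrite("pics/t6.png",cv2.resize(a,None,fx=4.7,fy=4.7,interpolation=2))
E
```

```text
t 6.4833 tip [0.4297 0.2113 0.1847] box frame [-0.1875  0.081   0.1847] O in box
 [[ 1.     0.001  0.004]
 [ 0.001 -1.     0.006]
 [ 0.004 -0.006 -1.   ]] F box [ 0.23  0.22 -0.48] 0.0005309719932224423 [ 45.7   9.5 -23.    0.1 -57.   25.8]
```

View pics/s6.png

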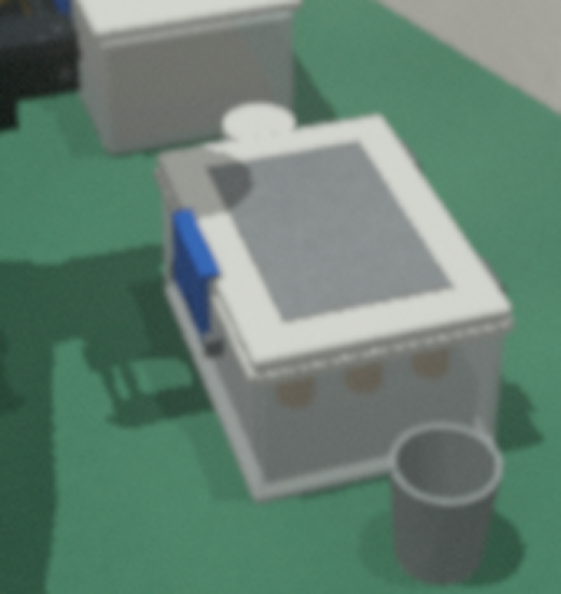

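View pics/t6.png

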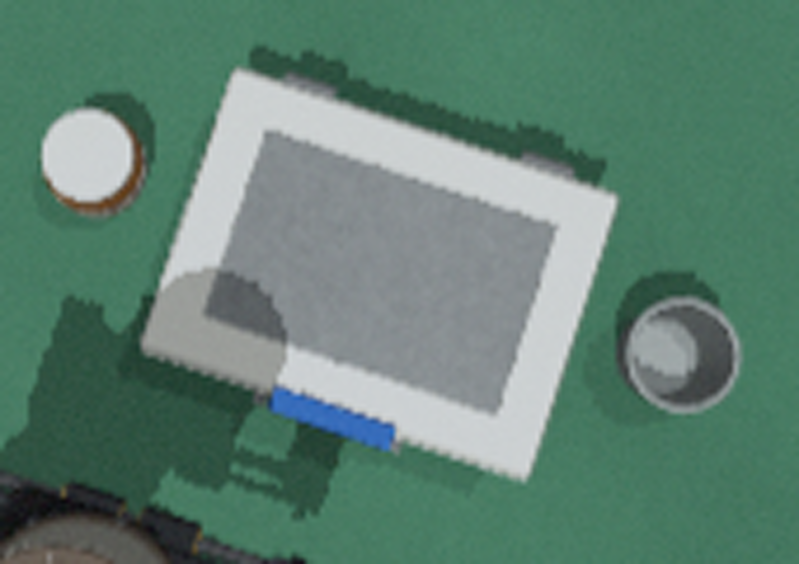

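```bash
python3 - <<'E'
from fit import *
for c in(0,.08,.15):
    p=[.5818,.07496,-.3231,0,c]
    for y in(.035,-.035):
        u,v=proj("top",clip(p,-.006,y,.055)); a,b=proj("side",clip(p,-.006,y,.055))
        print(c,y,((u-235)*4.7).round(),((v-170)*4.7).round(),"side",((a-180)*3.3).round(),((b-165)*3.3).round())
E
```

```text
0 0.035 267.0 410.0 side 168.0 212.0
0 -0.035 389.0 451.0 side 198.0 276.0
0.08 0.035 265.0 418.0 side 162.0 214.0
0.08 -0.035 387.0 459.0 side 192.0 278.0
0.15 0.035 262.0 424.0 side 156.0 216.0
0.15 -0.035 384.0 465.0 side 186.0 281.0
```

```bash
python3 - <<'E'
import cv2
a=cv2.imread("pics/t6.png")[370:470,240:420]; cv2.imwrite("pics/t7.png",cv2.resize(a,None,fx=4,fy=4))
E
```

```text
(no output)
```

View pics/t7.png

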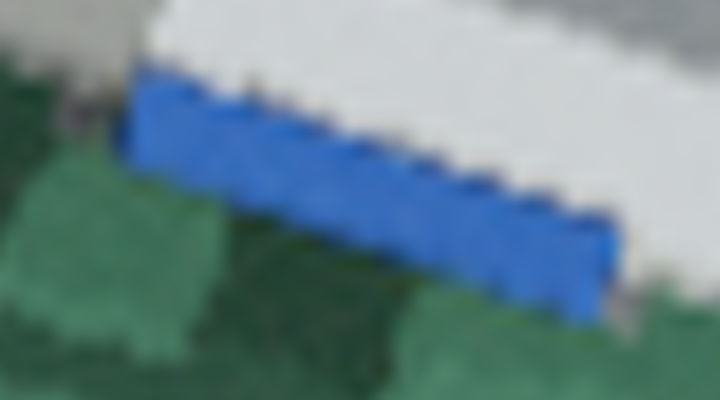

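The clip's outer top corners measure (271,411) and (390,451). A clip at 0 rad predicts (267,410) and (389,451), while 0.08 rad would put them about 8 px lower. The clip is home, so I'll let the arm settle and hand in.

Emit:
move_arm(claw=[1, 1], translation=[[0, 0, 0], [0, 0, 0]], delta_rot=[[0, 0, 0], [0, 0, 0]])

```text
clock: 6.75
eef_pos: [0.428, 0.2085, 0.3635]
orientation: [[0.948, -0.317, -0.001], [-0.317, -0.948, -0.001], [-0.001, 0.001, -1.0]]
force: [-0.5, 0.3, -0.5]
opening: 0.0004
```

```bash
python3 -c "
from station import finish_job
print(finish_job())"
```

```text
the job is handed in; nothing more can be done
None
```

The box is shut and clipped, and I handed the job in at about 6.8 s. With the closed fingertips I pushed the lid down along its arc until it stopped. I then pushed the clip in, rising with it, until it stopped too, and backed the arm away clear of everything.

- **Lid:** the fingertips stopped at 0.120 m, the height of a fully shut lid. The force there was 36 N down and about 15 N sideways. The pictures then showed the lid level all round and the clip still open.
- **Clip:** the fingers stopped 0.5 mm from the computed home position, at 13 N. Afterwards its corners in the top view matched 0 rad within about 4 px in the 4.7x enlarged crop, or about 1 px in the original image.
- **Surroundings:** the box, jar and cup looked unmoved in the last pictures. I checked them by eye only. Of the other box I saw only its near part, in the side view.
- **Disagreement:** one point in the first pose fit, the box's lower front corner, was off by 3.5 px. I put this down to a base flange; the other points fitted within about 1 px.

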